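# Unlock the length gauge and close it on the filter cartridge

## Robot

A 6-joint arm with a two-finger parallel gripper is mounted at the origin on a cart in front of the work surface, level with it; the furniture and walls round the work are solid. World frame = base frame: x ahead of the robot, y to its left, z up, the work surface at z = 0. Lengths are in mm, angles in rad, forces in N, time in s.
With the tool pointing down it reaches from about 200 to 875 mm from the base axis. Payload 3.4 kg.
Tool frame: the origin (TCP) lies at the very end of the fingers, on their centre line; the grasp point (between the pads) lies 19 mm behind it (env.grip_depth is the distance from the TCP to the grasp point, in mm); z points along the fingers, y is the line along which they close (so a half turn about z gives the same grasp; the last joint's range is limited). The gripper opens to 94 mm and grips with 3 to 60 N. Pads are 16 mm wide; open, the fingers measure 119 mm over their backs; the gripper's body (75 mm by 177 mm) begins 78 mm behind the grasp point.
Start: joints at [0.984, 0.276, 1.505, -0, 1.361, -0.121], TCP at [258.278, 513.771, 180.193] pointing down, gripper open.
Joint ranges: [-2.89, 2.89], [-0.75, 2.08], [0.22, 2.7], [-1.18, 4.32], [0.11, 2.71], [-2.7, 2.7]. Speed limits (rad/s): [2.57, 2.57, 3.14, 3.14, 3.14, 3.14].

## Interface

Orientations are given as a unit quaternion [x, y, z, w].
In Python, from bench import env gives the robot as it stands.
- The arm moves only by the tool drive_tool, never from a script. Its argument "steps" is a list of rows, each a list of 4 numbers: the shift along the world's x, y, z in cm, then the turn about the world's z in degrees. A call has 1 to 5 rows; each row is the pose to reach, as a shift and turn from the pose commanded when the call began; what a row does not reach only later rows make up. A row lasts 1/10 s, in which the tool goes at most 50 mm and 8.59 degrees, less where a joint would pass 70% of its speed; a pose out of reach is approached as far as the arm can. A call with a gripper value outside its range is refused whole. "hand" is the finger opening in cm, from 0 to 9.4, set as the call begins (left out, the last holds). The fingers move at their own pace and stop on an object; "force" is the grip in N (left out, the last holds). Time passes only in rows, so rows that repeat a pose let the fingers close. It gives the time, the measured TCP pose, the force, the opening and the grip force at its end, in the units of the state.
- env.get_state(): the state, without advancing time (a new reading comes with each control period).
- env.snapshot(name): name is "side" or "top"; returns a dict with "img" (384x512x3 uint8, blue, green, red), "intrinsics" (3x3 intrinsics, pixels), "xyz" and "rotation" of the camera in the world. Camera axes: x right, y up, looking along -z (the intrinsics and any distortion apply to the point x, -y, -z); pixel columns grow to the right and rows downward; lengths in mm; the calibration is good to about 2 mm. A picture is of the moment at which its call begins. There is no depth.
- env.sign_off(): hands the job in; it is judged then, once.
Trained networks look in a picture, given as the dict that the camera call returned (one of the last four; its "shot" number tells which), for a name from the list of things; names that differ only in an ending like _2 or _b are one class to them, and where a whole thing is asked for, a point or a joint stands for the part that bears it (a point fixed in the world has none). Each returns a list of dicts, best first, with "p" (0 to 1); they miss things now and then, are a little off and sometimes report something else, mostly with a low value. They report only what shows in the picture. A call takes as long as a camera call. They do not tell look-alikes from the thing itself.
- env.boxes_of(picture, label): "position" ([x, y, z] in mm, in the coordinates of the camera as it stood for that picture, good to about 4 mm: the middle of the surface that is visible of it).
- env.regions_of(picture, label): "pixels" (384x512 bool, what is visible of it).
The state is a dict: "t": time; "joints": joint angles; "qd": joint speeds; "effort": joint torques, N m; "tool_pos": TCP position; "tool_rot": TCP orientation; "contact_force": force on the tool from outside, world axes, zero at the start; "ft_torque": the same for the moment, N m; "gripper_width": opening from 0.0 (shut) to 1.0 (fully open); "gripper_force": force on a finger pad.
Only numpy, scipy, OpenCV 4.12 (cv2) and the standard library are available. Lean on these libraries where they do the work, as an engineer would, in place of code of your own. Each camera call takes 0.05 s, during which the arm holds its last target. There are 200 camera calls.

## Task

Close the bench length gauge on the filter cartridge lying in its cradle. First roll a fingertip across the bare front of the knurled lock wheel, stroke after stroke, until it has made two full turns anticlockwise seen from above, which draws the lock pin out of the slide; stop short of three turns, where the pin would leave its thread. Then gently push the black pad at the slide's rear end until the cartridge sits snug between slide and end anvil; do not touch the cartridge itself, which must stay clean, and leave the other things on the bench where they are.

Things in the scene. Friction and masses are not known exactly. Their poses are not given: they have to be found in the camera images.
- gauge: Bench length gauge, fixed: aluminium base plate 84 x 260 x 12 mm. Origin: centre of the base's underside. Its y axis runs along the gauge from the slide to the end anvil, x to the back (-x to the robot's side), z up. Slide, cartridge and anvil lie on its axis: x = 0, 50 mm above the bench. Grey lock housing: y -126 to -70 mm, x -16 to 31 mm, top 100 mm above the bench
- wheel_center (a point): Centre of the steel knurled lock wheel, on its vertical axis; axes as the gauge's. Radius 22 mm, 16 mm thick (71 to 87 mm above the bench), in a pocket of the housing. Below it the housing ends 70 mm above the bench, 16 mm in front of the axis; the top above it ends 6 mm in front of the axis. Only the front of the rim, some 70 degrees either side of the gauge's -x, is bare
- rim_front (a point): Foremost point of the wheel's rim, half-way up (79 mm above the bench), fixed in the housing; axes as the gauge's. Here anticlockwise seen from above means towards the gauge's -y. A fingertip pressed on with about 5 to 10 N carries the rim along by friction (some 2 N turns it); the wheel stays where it is left and at its height
- lock_wheel (a joint): Turn of the lock wheel in rad: 0 = fully locked, grows anticlockwise seen from above; starts at 0 to 0.4. Two full turns from there free the slide; from 18.85 (three turns) on the pin leaves its thread. A dark radial groove on the wheel's upper face passes the white index line on the housing once a turn
- pin_top (a point): Top of the steel lock pin on the wheel's axis, above the housing: 111 mm above the bench when locked; rises 5 mm a turn of the wheel, so 10 mm in two turns
- slide (a joint): Travel of the slide in m: 0 = parked and locked (about 1 mm of play), grows towards the anvil, at most 0.050; at about 0.042 the cartridge is snug. Unlocked it needs about 2.5 N to move (it is heavy, as 2 kg: push slowly) and stays where it is left
- push_pad (a point): Centre of the rear face of the slide's black round push pad (36 mm across, 8 mm thick, facing the gauge's -y), 50 mm above the bench; the pad overhangs the base plate and moves with the slide; axes as the gauge's
- slide_face (a point): Centre of the slide's front face, a steel disc 44 mm across, facing the gauge's +y towards the cartridge; axes as the gauge's
- anvil_face (a point): Centre of the end anvil's face, a fixed steel disc 42 mm across, facing the gauge's -y; 50 mm above the bench; axes as the gauge's
- cartridge_center (a point): Centre of the loose white filter cartridge lying along the gauge's y axis in two white V blocks: 63 mm across, 125 mm long between the faces that touch; its z axis runs along it. It starts 4 to 14 mm short of the anvil and slides along the V blocks when the slide pushes it
- grease_pot: Small round grease pot, 61 mm across and high, standing on the bench in front of the gauge; bystander. Origin: centre of its underside
- tape_roll: Roll of thread-sealing tape, 52 mm across, 16 mm high, lying on the bench; bystander. Origin: centre of its underside
- gauge_block: Aluminium block 41 x 80 x 30 mm with two holes, on the bench in front of the gauge; bystander. Origin: centre of its underside
Mind the look-alikes: they are no part of the job. Of the things like the part that bears cartridge_center, leave any that is brown or yellow; of the rest the larger one is meant.

How it is judged:
By the outcome, as a careful person would: the job done as asked, in the order asked, and still so for the second after the job is handed in, with the robot touching nothing.
It also fails if it takes over 72 s, if anything falls off the work surface, if the arm or the gripper's body presses on something with over 40 N, if the wrist force passes 120 N, or if a joint passes its speed limit or range.

## Working session

There is one attempt and no reset: what is moved stays moved. The work goes in short steps, Python scripts to look and compute and a tool call to move; the robot and the scene stay as the last step left them, time stands still between calls to the robot, and variables do not carry over. Pictures are saved under pics/ and viewed, at most 10 in all, crops included, and the job is handed in when it is done.

Besides the shell and the picture viewer there is one more tool, called as name([rows], argument=value, ...), one row to a line, values as JSON. drive_tool: Moves the arm, as the interface text tells. Its arguments: {"type":"object","properties":{"steps":{"type":"array","items":{"type":"array","items":{"type":"number"}}},"hand":{"type":"number"},"force":{"type":"number"}},"required":["steps"]}

```bash
ls; mkdir -p pics
cat > h.py <<'E'
import numpy as np, cv2
from bench import env
def world(p,pos): return np.array(p["xyz"])+np.array(p["rotation"])@np.array(pos)
def proj(p,X):
    c=np.array(p["rotation"]).T@(np.array(X)-np.array(p["xyz"]))
    q=np.array(p["intrinsics"])@np.array([c[0],-c[1],-c[2]]); return q[:2]/q[2]
def ray(p,u,v):
    d=np.linalg.inv(np.array(p["intrinsics"]))@np.array([u,v,1.]); return np.array(p["rotation"])@np.array([d[0],-d[1],-d[2]])
def atz(p,u,v,z):
    d=ray(p,u,v); o=np.array(p["xyz"]); return o+d*(z-o[2])/d[2]
def tri(a,ua,b,ub):
    A=[];B=[]
    for p,u in((a,ua),(b,ub)):
        d=ray(p,*u); d/=np.linalg.norm(d); M=np.eye(3)-np.outer(d,d); A.append(M);B.append(M@np.array(p["xyz"]))
    return np.linalg.lstsq(np.vstack(A),np.hstack(B),rcond=None)[0]
E
python3 - <<'E'
from h import *
np.set_printoptions(precision=1,suppress=True)
for n in("top","side"):
    p=env.snapshot(n); cv2.imwrite(f"pics/{n}0.png",p["img"])
    print(n,p.keys() , np.array(p["xyz"]),np.array(p["intrinsics"]).round(1).tolist())
    print(np.array(p["rotation"]).round(3).tolist())
    for l in("gauge","wheel_center","rim_front","pin_top","push_pad","slide_face","anvil_face","cartridge_center","grease_pot","tape_roll","gauge_block"):
        try:
            for d in env.boxes_of(p,l)[:3]: 
                w=world(p,d["position"]); print(l,round(d["p"],2),w,proj(p,w))
        except Exception as e: print(l,e)
print(env.get_state())
E
```

```text
pics
top dict_keys(['img', 'intrinsics', 'xyz', 'rotation', 'shot']) [ 470.3  222.  1149.5] [[443.8, 0.0, 255.8], [0.0, 443.8, 185.4], [0.0, 0.0, 1.0]]
[0.018, -0.021, -0.705, 0.709]
gauge matmul: Input operand 1 has a mismatch in its core dimension 0, with gufunc signature (n?,k),(k,m?)->(n?,m?) (size 3 is different from 4)
wheel_center matmul: Input operand 1 has a mismatch in its core dimension 0, with gufunc signature (n?,k),(k,m?)->(n?,m?) (size 3 is different from 4)
rim_front matmul: Input operand 1 has a mismatch in its core dimension 0, with gufunc signature (n?,k),(k,m?)->(n?,m?) (size 3 is different from 4)
pin_top matmul: Input operand 1 has a mismatch in its core dimension 0, with gufunc signature (n?,k),(k,m?)->(n?,m?) (size 3 is different from 4)
push_pad matmul: Input operand 1 has a mismatch in its core dimension 0, with gufunc signature (n?,k),(k,m?)->(n?,m?) (size 3 is different from 4)
slide_face matmul: Input operand 1 has a mismatch in its core dimension 0, with gufunc signature (n?,k),(k,m?)->(n?,m?) (size 3 is different from 4)
anvil_face matmul: Input operand
[... 2231 characters left out ...]
 4)
tape_roll matmul: Input operand 1 has a mismatch in its core dimension 0, with gufunc signature (n?,k),(k,m?)->(n?,m?) (size 3 is different from 4)
gauge_block matmul: Input operand 1 has a mismatch in its core dimension 0, with gufunc signature (n?,k),(k,m?)->(n?,m?) (size 3 is different from 4)
{'t': 1.2, 'joints': array([ 1. ,  0.3,  1.5,  0. ,  1.4, -0.1]), 'qd': array([-0.,  0., -0.,  0., -0., -0.]), 'effort': array([ -0. , -40.4, -23.8,   0.1,   0. ,   0. ]), 'tool_pos': array([258.3, 513.8, 180.2]), 'tool_rot': array([ 0.2,  1. ,  0. , -0. ]), 'contact_force': array([-0.5,  0.7, -0.3]), 'ft_torque': array([-0., -0., -0.]), 'gripper_force': 0.0, 'gripper_width': 0.9989652292845244}
```

```bash
cat > fix.py <<'E'
s=open('h.py').read()
s=s.replace('np.array(p["rotation"])','Rm(p)').replace('def world','from scipy.spatial.transform import Rotation as Ro\nnp.set_printoptions(precision=1,suppress=True)\ndef Rm(p): return Ro.from_quat(p["rotation"]).as_matrix()\ndef world',1)
open('h.py','w').write(s)
E
python3 fix.py
python3 - <<'E'
from h import *
for n in("top","side"):
    p=env.snapshot(n); cv2.imwrite(f"pics/{n}1.png",p["img"])
    for l in("gauge","wheel_center","pin_top","push_pad","cartridge_center","grease_pot","tape_roll","gauge_block"):
            for d in env.boxes_of(p,l)[:3]: 
                w=world(p,d["position"]); print(l,round(d["p"],2),w,proj(p,w))
print(env.get_state()['t'])
E
```

```text
gauge 0.65 [590.2  26.5  29.3] [330.9 163.1]
wheel_center 0.56 [584.8  30.1  27.3] [329.3 165.3]
push_pad 0.62 [593.8 -56.5  61.8] [366.8 160.4]
cartridge_center 0.92 [612.1 471.6  56.6] [153.  151.9]
cartridge_center 0.82 [646.3 324.9  41.9] [213.  139.5]
cartridge_center 0.62 [597.4 122.5  75.6] [294.8 157.8]
grease_pot 0.9 [423.5 -59.5  56.3] [368.  229.7]
grease_pot 0.21 [587.6  23.9  30. ] [332. 164.]
tape_roll 0.52 [374.  413.5  16.4] [177.8 247.5]
gauge_block 0.95 [411.4 247.6  25.2] [243.2 233.3]
gauge_block 0.68 [591.9 -58.6  63. ] [367.8 161.1]
gauge 0.7 [584.2  -8.8  48.4] [306.3 250. ]
wheel_center 0.8 [585.  -6.  48.] [306.  249.5]
push_pad 0.59 [586.6 -75.1  59.5] [318.7 260.8]
cartridge_center 0.88 [498.8 363.1  31.7] [232.1 196.8]
cartridge_center 0.81 [616.2 455.1  45.9] [255.6 173.9]
cartridge_center 0.72 [588.  103.4  76.4] [290.2 219.7]
grease_pot 0.74 [416.8 -79.5  49.5] [257.3 282. ]
tape_roll 0.67 [583.6  -8.8  48.6] [306. 250.]
tape_roll 0.57 [375.9 408.7  18.3] [192.2 201.4]
gauge_block 0.95 [409.7 239.8  28.3] [217. 223.]
2.1
```

View pics/top0.png

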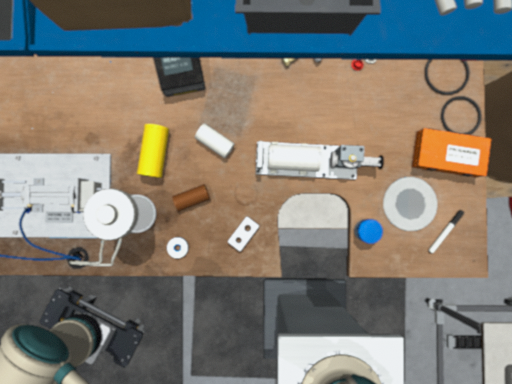

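View pics/side0.png

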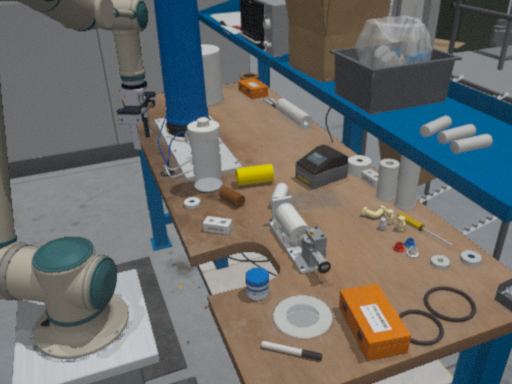

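Run:
```python
from h import *
a=cv2.imread("pics/top1.png")[130:190,245:395]; b=cv2.imread("pics/side1.png")[175:285,255:345]
a=cv2.resize(a,None,fx=5.3,fy=5.3,interpolation=cv2.INTER_CUBIC); b=cv2.resize(b,None,fx=5.3,fy=5.3,interpolation=cv2.INTER_CUBIC)
cv2.imwrite("pics/ca.png",a);cv2.imwrite("pics/cb.png",b);print(a.shape,b.shape)
```

```text
(318, 795, 3) (583, 477, 3)
```

View pics/ca.png

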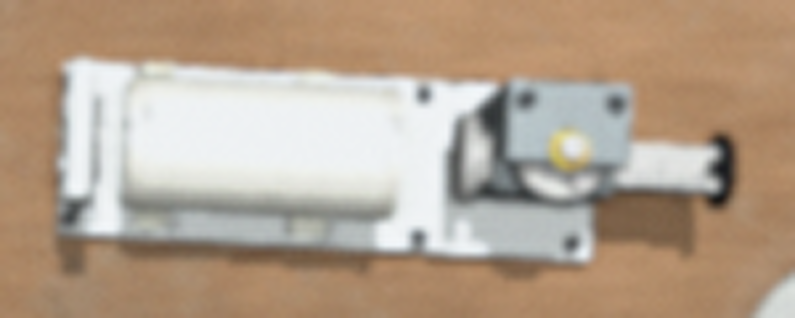

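View pics/cb.png

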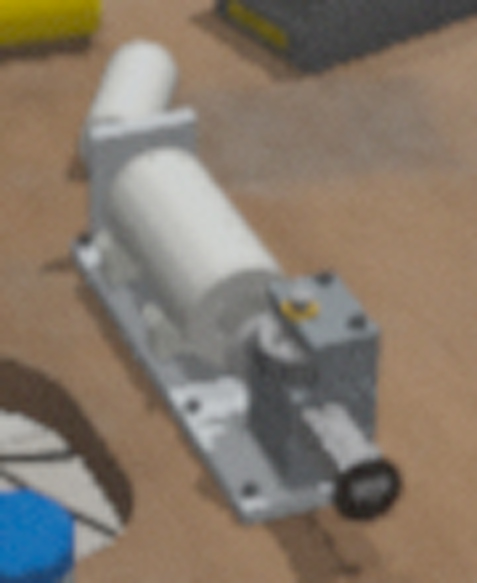

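Run:
```python
from h import *
t=env.snapshot("top"); s=env.snapshot("side")
T=lambda u,v:(245+u/5.3,130+v/5.3); S=lambda u,v:(255+u/5.3,175+v/5.3)
f1=atz(t,*T(60,237),12); f2=atz(t,*T(592,262),12); print("front edge top",f1,f2, np.linalg.norm(f1-f2), np.degrees(np.arctan2(-(f1-f2)[0],(f1-f2)[1])))
g1=atz(s,*S(78,245),12); g2=atz(s,*S(243,520),12); print("front edge side",g1,g2,np.linalg.norm(g1-g2),np.degrees(np.arctan2(-(g1-g2)[0],(g1-g2)[1])))
print("side rear right corner", atz(s,*S(340,495),12))
print("pin",tri(t,T(573,147),s,S(300,298)),atz(t,*T(573,147),112),atz(s,*S(300,298),112))
print("pad",tri(t,T(733,170),s,S(370,487)),atz(t,*T(735,170),50),atz(s,*S(370,487),50))
# housing top corners z=100
for c in [(515,83),(633,85),(630,165),(505,163)]: print("hous top",atz(t,*T(*c),100))
for c in [(325,275),(380,328),(318,350)]: print("hous side",atz(s,*S(*c),100))
print("block region tops"); print(env.get_state()['t'])
```

```text
front edge top [560.7 215.4  12. ] [550.2 -42.8  12. ] 258.44077474498397 -2.336757603127101
front edge side [567.8 209.1  12. ] [549.5 -49.9  12. ] 259.67654517161526 -4.037719036922712
side rear right corner [602.4 -51.2  12. ]
pin [595.4 -12.5 108.5] [594.3 -11.4 112. ] [593.8 -17.1 112. ]
pad [591.1 -99.1  56. ] [ 591.3 -101.6   50. ] [595.4 -92.6  50. ]
hous top [624.4  11.8 100. ]
hous top [623.9 -41.3 100. ]
hous top [587.7 -39.7 100. ]
hous top [588.3  16.4 100. ]
hous side [622.5  11.5 100. ]
hous side [626.2 -40.1 100. ]
hous side [590.2 -44.6 100. ]
block region tops
2.2
```

drive_tool([
  [1.8,-4,0,5],
  [3.6,-8,0,10],
  [5.4,-12,0,15],
  [7.2,-16,0,20],
  [9,-20,0,20],
], hand=0, force=20)

```text
t: 2.7
tool_pos: [348.7, 312.2, 180.3]
tool_rot: [0.057, 0.998, 0.0, 0.0]
contact_force: [0.2, 0.3, -0.3]
gripper_width: 0.615
gripper_force: 0.0
```

drive_tool([
  [1.8,-4,0,0],
  [3.6,-8,0,0],
  [5.4,-12,0,0],
  [7.2,-16,0,0],
  [9,-20,0,0],
])

```text
t: 3.2
tool_pos: [438.8, 112.1, 180.5]
tool_rot: [0.058, 0.998, 0.0, 0.0]
contact_force: [1.0, -0.3, -0.2]
gripper_width: 0.183
gripper_force: 0.0
```

drive_tool([
  [3.3,-3.4,0,4.3],
  [6.6,-6.8,0,4.3],
  [9.5,-11,-2,4.3],
  [9.5,-11,-6.5,4.3],
  [9.5,-11,-10.4,4.3],
])

```text
t: 3.7
tool_pos: [534.6, 1.9, 74.9]
tool_rot: [0.022, 1.0, -0.0, 0.001]
contact_force: [0.8, 0.0, 0.3]
gripper_width: 0.002
gripper_force: 0.0
```

drive_tool([
  [0.7,-1,0,0],
  [1.2,-1,0,0],
  [1.6,-1,0,0],
  [1.9,-1,0,0],
  [2.1,-1,0,0],
])

```text
t: 4.2
tool_pos: [555.9, -6.0, 78.0]
tool_rot: [0.021, 1.0, -0.0, 0.002]
contact_force: [-0.3, 0.6, 0.4]
gripper_width: 0.004
gripper_force: 0.0
```

Run:
```python
from h import *
for n in("top","side"):
    p=env.snapshot(n); cv2.imwrite(f"pics/{n}2.png",p["img"])
    if n=="side": a=p["img"][175:285,225:345]; cv2.imwrite("pics/c2.png",cv2.resize(a,None,fx=5.3,fy=5.3,interpolation=cv2.INTER_CUBIC))
print(env.get_state())
```

```text
{'t': 4.3, 'joints': array([-0.1,  0.3,  1.7,  0. ,  1.1, -1.7]), 'qd': array([-0., -0.,  0., -0.,  0., -0.]), 'effort': array([ -0. , -40.2, -21. ,  -0. ,   0. ,   0. ]), 'tool_pos': array([555.2,  -6. ,  77.3]), 'tool_rot': array([ 0.,  1., -0.,  0.]), 'contact_force': array([-0.4,  0.1,  0.5]), 'ft_torque': array([0., 0., 0.]), 'gripper_force': 0.0, 'gripper_width': 0.008293657248194558}
```

View pics/c2.png

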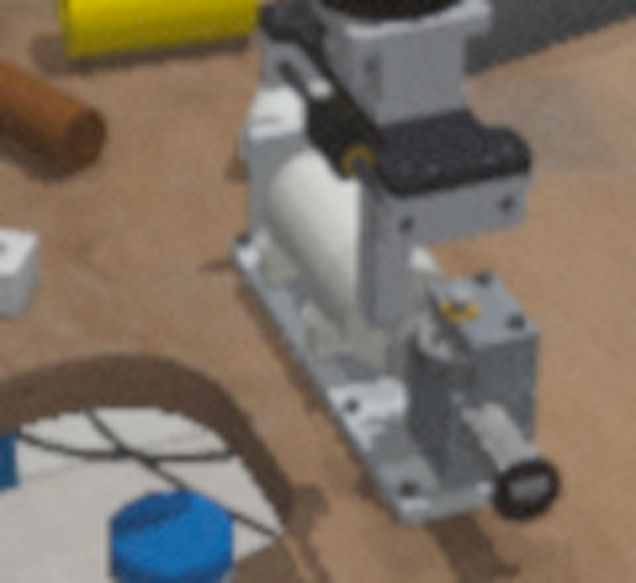

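drive_tool([
  [0.3,-0.4,0,0],
  [0.6,-0.6,0,0],
  [0.6,-0.6,0,0],
])

```text
t: 4.6
tool_pos: [560.8, -12.6, 76.3]
tool_rot: [0.021, 1.0, -0.0, 0.0]
contact_force: [-0.6, 0.0, 0.9]
gripper_width: 0.004
gripper_force: 0.0
```

drive_tool([
  [0.1,0,0,0],
  [0.2,0,0,0],
  [0.2,0,0,0],
])

```text
t: 4.9
tool_pos: [562.4, -12.2, 76.1]
tool_rot: [0.021, 1.0, 0.0, -0.0]
contact_force: [0.9, 0.1, 0.0]
gripper_width: 0.007
gripper_force: 0.0
```

drive_tool([
  [0.1,0,0,0],
  [0.1,0,0,0],
])

```text
t: 5.1
tool_pos: [563.4, -12.2, 76.2]
tool_rot: [0.021, 1.0, 0.0, 0.0]
contact_force: [-1.1, -0.0, -0.8]
gripper_width: 0.004
gripper_force: 0.0
```

drive_tool([
  [0.1,0,0,0],
  [0.1,0,0,0],
])

```text
t: 5.3
tool_pos: [564.4, -12.2, 76.2]
tool_rot: [0.021, 1.0, 0.0, 0.0]
contact_force: [0.1, 0.2, -0.2]
gripper_width: 0.002
gripper_force: 0.0
```

drive_tool([
  [0.1,0,0,0],
  [0.1,0,0,0],
])

```text
t: 5.5
tool_pos: [565.5, -12.2, 76.2]
tool_rot: [0.021, 1.0, 0.0, 0.0]
contact_force: [-0.0, 0.3, 0.1]
gripper_width: 0.008
gripper_force: 0.0
```

drive_tool([
  [0.1,0,0,0],
  [0.1,0,0,0],
])

```text
t: 5.7
tool_pos: [566.4, -12.2, 76.2]
tool_rot: [0.021, 1.0, 0.0, 0.0]
contact_force: [0.0, -0.0, 0.2]
gripper_width: 0.009
gripper_force: 0.0
```

drive_tool([
  [0.1,0,0,0],
  [0.1,0,0,0],
])

```text
t: 5.9
tool_pos: [567.4, -12.3, 76.2]
tool_rot: [0.021, 1.0, 0.0, 0.0]
contact_force: [-0.4, 0.4, 0.0]
gripper_width: 0.006
gripper_force: 0.0
```

drive_tool([
  [0.1,0,0,0],
  [0.1,0,0,0],
])

```text
t: 6.1
tool_pos: [568.4, -12.2, 76.2]
tool_rot: [0.021, 1.0, 0.0, 0.0]
contact_force: [0.8, -0.1, 0.1]
gripper_width: 0.007
gripper_force: 0.0
```

drive_tool([
  [0.05,0,0,0],
  [0.05,0,0,0],
])

```text
t: 6.3
tool_pos: [568.8, -12.2, 76.2]
tool_rot: [0.021, 1.0, 0.0, 0.0]
contact_force: [0.3, 0.2, -0.3]
gripper_width: 0.004
gripper_force: 0.0
```

drive_tool([
  [0.05,0,0,0],
  [0.05,0,0,0],
])

```text
t: 6.5
tool_pos: [569.4, -12.2, 76.2]
tool_rot: [0.021, 1.0, 0.0, 0.0]
contact_force: [-0.2, -0.0, 1.5]
gripper_width: 0.003
gripper_force: 0.0
```

drive_tool([
  [0.1,0,0,0],
  [0.1,0,0,0],
])

```text
t: 6.7
tool_pos: [570.4, -12.2, 76.2]
tool_rot: [0.021, 1.0, 0.0, 0.0]
contact_force: [-0.4, -0.0, 0.7]
gripper_width: 0.004
gripper_force: 0.0
```

drive_tool([
  [0.1,0,0,0],
  [0.1,0,0,0],
])

```text
t: 6.9
tool_pos: [571.5, -12.2, 76.2]
tool_rot: [0.021, 1.0, 0.0, 0.0]
contact_force: [0.4, 0.2, -0.0]
gripper_width: 0.004
gripper_force: 0.0
```

Run:
```python
from h import *
P=[env.snapshot(n) for n in("top","side")]
ims=[]
for p,(u,v) in zip(P,[(300,125),(260,185)]):
    ims.append(cv2.resize(p["img"][v:v+75,u:u+100],None,fx=4,fy=4*1.0,interpolation=cv2.INTER_CUBIC))
cv2.imwrite("pics/c3.png",np.hstack(ims))
print(proj(P[1],[571,-12,76]),proj(P[1],[594,-13,111]),proj(P[1],[572,-12.6,79]))
```

```text
[302.5 243.4] [311.  230.7] [303.  242.6]
```

View pics/c3.png

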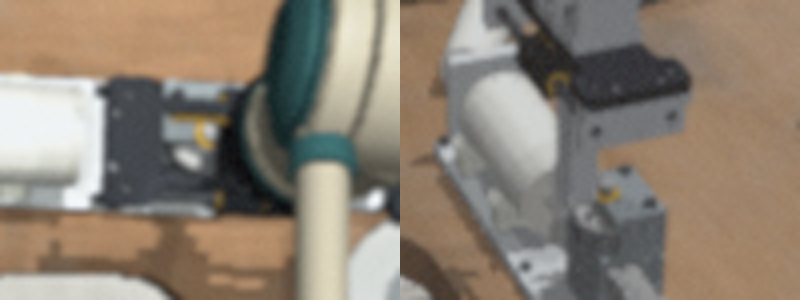

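drive_tool([
  [0.05,0,0,0],
  [0.1,0,0,0],
])

```text
t: 7.2
tool_pos: [572.3, -12.2, 76.2]
tool_rot: [0.021, 1.0, 0.0, -0.0]
contact_force: [-0.5, 0.4, -0.1]
gripper_width: 0.004
gripper_force: 0.0
```

drive_tool([
  [0.05,0,0,0],
  [0.1,0,0,0],
])

```text
t: 7.4
tool_pos: [573.3, -12.2, 76.2]
tool_rot: [0.021, 1.0, 0.0, 0.0]
contact_force: [0.7, 0.3, 0.2]
gripper_width: 0.004
gripper_force: 0.0
```

drive_tool([
  [0.05,0,0,0],
  [0.1,0,0,0],
])

```text
t: 7.6
tool_pos: [574.3, -12.2, 76.2]
tool_rot: [0.021, 1.0, 0.0, 0.0]
contact_force: [1.1, 0.5, -0.0]
gripper_width: 0.007
gripper_force: 0.0
```

Run:
```python
from h import *
p=env.snapshot("side"); t=env.snapshot("top")
k=10;u,v=280,205
a=cv2.resize(p["img"][v:v+55,u:u+50],None,fx=k,fy=k,interpolation=cv2.INTER_CUBIC)
def dot(X,c):
    q=(proj(p,X)-[u,v]+.5)*k; cv2.circle(a,tuple(int(i) for i in q),3,c,-1)
g=np.array([[.999,.04],[-.04,.999]])
W=np.array([594.3,-13.])
for th in np.radians(np.arange(-180,181,10)):
    xy=W+g@[22*np.cos(th),22*np.sin(th)]
    dot([*xy,87],(0,0,255)); dot([*xy,71],(0,128,255))
for x in(-8,8):
    for y in(-12.5,12.5): dot([574.3+x,-12.2+y,76.2],(0,255,0)); dot([574.3+x,-12.2+y,116],(255,0,0))
for x in(-6,31):
    for y in(-28,28): xy=W+g@[x,y]; dot([*xy,100],(255,0,255))
b=cv2.resize(t["img"][125:180,330:355],None,fx=k,fy=k,interpolation=cv2.INTER_CUBIC)
cv2.imwrite("pics/c4.png",np.hstack([a,b]))
```

```text
(no output)
```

View pics/c4.png

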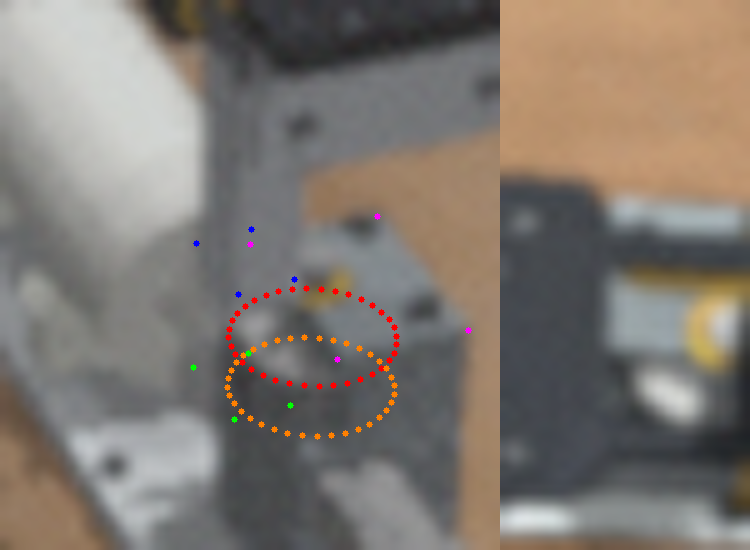

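Run:
```python
from h import *
t=env.snapshot("top"); p=env.snapshot("side")
print(atz(t,347,164,87), atz(t,350,160,100), proj(t,[574,-12,76]),proj(t,[582,0,76]),proj(t,[594.3,-13,111]),proj(t,[572.3,-12.6,87]))
# initial picture: brightness along column through pin, sub-rows
im=cv2.cvtColor(cv2.imread("pics/top1.png"),cv2.COLOR_BGR2GRAY)
for u in range(344,358,2): print(u,im[150:182,u])
for v in (155,160,165,168,172,176,179): print(v,atz(t,352,v,87)[:1],atz(t,352,v,100)[:1],atz(t,352,v,12)[:1])
```

```text
[582.   -2.2  87. ] [590.2  -6.7 100. ] [350.1 167.8] [345.1 164.5] [353.7 157.8] [351.3 168. ]
344 [143 179 192 192 194 191 192 189 189 170 134 136 162 176 158 108  66  78
 128 173 187 188 189 188 188 190 192 180 143 113 104 106]
346 [184 193 193 193 192 192 189 192 190 173 138 142 175 213 219 187 134  91
 123 171 187 189 189 189 190 190 192 182 148 115 107 120]
348 [191 193 191 192 192 190 187 189 183 168 135 125 147 186 220 225 192 131
 120 165 186 188 188 188 189 191 191 184 155 120 117 141]
350 [186 188 189 188 192 205 206 197 187 180 169 150 142 162 198 227 214 155
 118 152 180 189 189 189 187 183 183 190 183 138 120 143]
352 [188 186 187 183 187 212 230 232 226 199 165 151 137 134 163 191 192 145
 114 153 181 190 190 181 152 104 101 146 170 135 120 144]
354 [187 190 189 189 190 205 222 224 222 200 171 144 146 175 202 199 167 125
 125 166 188 190 191 192 179 167 185 219 217 157 125 143]
356 [190 188 188 188 190 189 197 200 198 187 159 130 139 173 194 170 118  82
 102 137 147 149 147 160 175 184 192 192 181 156 147 150]
155 [603.9] [602.2] [613.3]
160 [591.7] [590.3] [600.3]
165 [579.7] [578.3] [587.4]
168 [572.4] [571.2] [579.6]
172 [562.8] [561.6] [569.3]
176 [553.1] [552.1] [559.]
179 [545.9] [545.] [551.2]
```

drive_tool([
  [0.05,0,0,0],
  [0.1,0,0,0],
])

```text
t: 8.0
tool_pos: [575.3, -12.2, 76.2]
tool_rot: [0.021, 1.0, 0.0, 0.0]
contact_force: [-0.7, 0.3, 0.5]
gripper_width: 0.005
gripper_force: 0.0
```

drive_tool([
  [0.05,0,0,0],
  [0.1,0,0,0],
])

```text
t: 8.2
tool_pos: [576.4, -12.2, 76.2]
tool_rot: [0.021, 1.0, 0.0, 0.0]
contact_force: [0.1, 0.3, 0.6]
gripper_width: 0.006
gripper_force: 0.0
```

drive_tool([
  [0.05,0,0,0],
  [0.1,0,0,0],
])

```text
t: 8.4
tool_pos: [577.3, -12.2, 76.2]
tool_rot: [0.021, 1.0, 0.0, 0.0]
contact_force: [-0.3, 0.2, 0.6]
gripper_width: 0.004
gripper_force: 0.0
```

Run:
```python
from h import *
print(env.get_state())
```

```text
{'t': 8.4, 'joints': array([-0.1,  0.4,  1.7,  0. ,  1.1, -1.7]), 'qd': array([-0.,  0., -0., -0.,  0.,  0.]), 'effort': array([ -0. , -42.4, -21. ,  -0. ,   0.1,  -0. ]), 'tool_pos': array([577.3, -12.2,  76.2]), 'tool_rot': array([0., 1., 0., 0.]), 'contact_force': array([-0.3,  0.2,  0.6]), 'ft_torque': array([0., 0., 0.]), 'gripper_force': 0.0, 'gripper_width': 0.00418294260608426}
```

Run:
```python
from h import *
p=env.snapshot("side")
a=cv2.imread("pics/side1.png");b=cv2.imread("pics/side2.png");c=p["img"]
print("pred side2",[proj(p,[555.5+x,-6+y,77.5]).round(1) for x in(-8,8) for y in(-12.5,12.5)])
print("pred now",[proj(p,[577.3+x,-12.2+y,76.2]).round(1) for x in(-8,8) for y in(-12.5,12.5)])
for im in(b,c):
    d=cv2.absdiff(im,a).max(2)>25
    for v in range(222,252): print(v,''.join('#' if k else '.' for k in d[v,280:330]))
    print()
```

```text
pred side2 [array([295.4, 246.4]), array([291.4, 241.2]), array([301., 245.]), array([296.9, 239.8])]
pred now [array([304. , 246.2]), array([299.9, 241. ]), array([309.6, 244.8]), array([305.4, 239.6])]
222 ............############..........................
223 ............###########...........................
224 ............###########...........................
225 ............###########...........................
226 ............#########.............................
227 ............######................................
228 ............#####.................................
229 ............####..................................
230 ............####..................................
231 .............###..................................
232 ..............##..................................
233 ..............##..................................
234 ..............##..................................
235 ..............##..........#.......................
236 ..................................................
237 ..................................................
238 ............
[... 1704 characters left out ...]
..............####......................
240 ........................######....................
241 .........................#####....................
242 ..................................................
243 ..................................................
244 ..................................................
245 ..................................................
246 ..................................................
247 ..................................................
248 ..................................................
249 ..................................................
250 ..................................................
251 ..................................................
```

Run:
```python
from h import *
p=env.snapshot("side");q=env.snapshot("side")
a=cv2.imread("pics/side1.png").astype(int);a0=cv2.imread("pics/side0.png").astype(int);b=cv2.imread("pics/side2.png").astype(int);c=(p["img"].astype(int)+q["img"])//2
k=10;u,v=285,215
def z(i): return cv2.resize(np.clip((i.astype(float)-40)*1.5,0,255).astype(np.uint8)[v:v+40,u:u+38],None,fx=k,fy=k,interpolation=cv2.INTER_CUBIC)
cv2.imwrite("pics/c5.png",np.hstack([z((a+a0)//2),z(c)]))
print(env.get_state()['t'])
```

```text
8.55
```

View pics/c5.png

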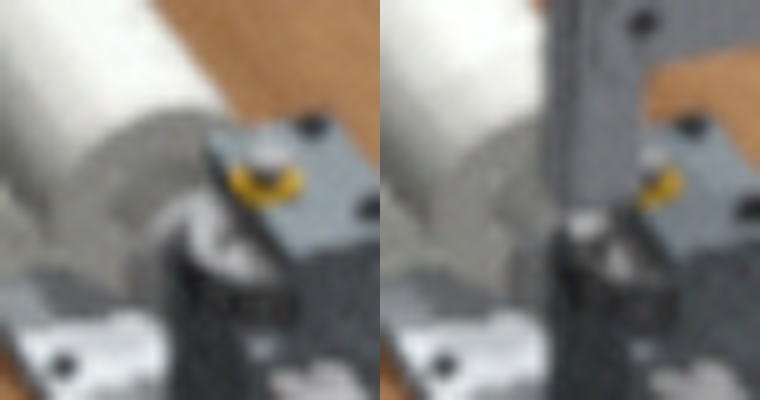

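drive_tool([
  [-1.5,0,0,0],
  [-3,0,0,0],
  [-3,0,-1.4,0],
  [-2.2,0,-1.4,0],
  [-1.8,0,-1.4,0],
])

```text
t: 9.05
tool_pos: [560.6, -12.4, 62.4]
tool_rot: [0.021, 1.0, 0.0, 0.001]
contact_force: [0.2, -1.5, 0.5]
gripper_width: 0.001
gripper_force: 0.0
```

drive_tool([
  [0.1,0,0,0],
  [0.2,0,0,0],
  [0.2,0,0,0],
])

```text
t: 9.35
tool_pos: [561.8, -12.3, 62.4]
tool_rot: [0.021, 1.0, 0.0, 0.0]
contact_force: [-0.0, -0.3, 0.1]
gripper_width: 0.005
gripper_force: 0.0
```

drive_tool([
  [0.1,0,0,0],
  [0.2,0,0,0],
  [0.2,0,0,0],
])

```text
t: 9.65
tool_pos: [563.4, -12.2, 62.2]
tool_rot: [0.021, 1.0, 0.0, 0.0]
contact_force: [-0.3, 0.1, -0.3]
gripper_width: 0.006
gripper_force: 0.0
```

drive_tool([
  [0.05,0,0,0],
  [0.1,0,0,0],
  [0.1,0,0,0],
])

```text
t: 9.95
tool_pos: [564.3, -12.2, 62.2]
tool_rot: [0.021, 1.0, 0.0, 0.0]
contact_force: [0.4, 0.7, 0.0]
gripper_width: 0.002
gripper_force: 0.0
```

drive_tool([
  [0.05,0,0,0],
  [0.1,0,0,0],
  [0.1,0,0,0],
])

```text
t: 10.25
tool_pos: [565.4, -12.2, 62.2]
tool_rot: [0.021, 1.0, 0.0, 0.0]
contact_force: [-0.5, 0.3, -0.4]
gripper_width: 0.006
gripper_force: 0.0
```

drive_tool([
  [0.05,0,0,0],
  [0.1,0,0,0],
  [0.1,0,0,0],
])

```text
t: 10.55
tool_pos: [566.4, -12.3, 62.2]
tool_rot: [0.021, 1.0, 0.0, 0.0]
contact_force: [-0.6, -0.4, 0.6]
gripper_width: 0.005
gripper_force: 0.0
```

drive_tool([
  [0.05,0,0,0],
  [0.1,0,0,0],
  [0.1,0,0,0],
])

```text
t: 10.85
tool_pos: [567.4, -12.2, 62.2]
tool_rot: [0.021, 1.0, 0.0, 0.0]
contact_force: [-0.4, 0.1, 0.4]
gripper_width: 0.001
gripper_force: 0.0
```

drive_tool([
  [0.05,0,0,0],
  [0.1,0,0,0],
  [0.1,0,0,0],
])

```text
t: 11.15
tool_pos: [568.4, -12.2, 62.2]
tool_rot: [0.021, 1.0, 0.0, 0.0]
contact_force: [-0.4, 0.0, 0.1]
gripper_width: 0.002
gripper_force: 0.0
```

drive_tool([
  [0.05,0,0,0],
  [0.1,0,0,0],
  [0.1,0,0,0],
])

```text
t: 11.45
tool_pos: [569.4, -12.2, 62.2]
tool_rot: [0.021, 1.0, 0.0, 0.0]
contact_force: [0.6, -0.4, -0.3]
gripper_width: 0.006
gripper_force: 0.0
```

Run:
```python
from h import *
p=env.snapshot("side");c=p["img"].astype(int)
k=10;u,v=285,215
X=env.get_state()["tool_pos"]; print(X,[proj(p,X+[x,y,0]).round(1) for x in(-8,8) for y in(-12.5,12.5)])
a=cv2.imread("pics/side1.png").astype(int)
d=np.abs(c-a).max(2)
for r in range(228,252): print(r,' '.join('%3d'%k for k in d[r,292:318]))
print(env.get_state()['t'])
```

```text
[569.3 -12.3  62.2] [array([301.2, 251.3]), array([297.1, 246. ]), array([306.7, 249.8]), array([302.5, 244.6])]
228   8   5   6   4   2   8  24  23  28  31  13  17   9   6  22  23  26  22  14  12  10   7   7   2   3   6
229   8   7   4   1   3   5  20  28  30  27  13  13  12   5  18  26  24  22  20  18  16  11   8   5   9   3
230   8   5   2   5   5   6  22  19  23  20  13   5   5  21  14  16  23  21  23  20  22  16   8   5   6   6
231   5   2   3   3   2   2  18  20  24  16   4  12  10  23  31   7  17  17  17  15  18  15   9   5   7   5
232   2   6   4   1   1   2  18  23  20  17   7  16  13  19  34  32  11  17   6   8   4   4  10  12   8   5
233   1   2   5   3   3   2  14  18  22  13   5   5  10   5  25  44  29  20  19   4  10   8   9  13  11   8
234   4   3   3   3   2   1  13  11  19  17  17  17  24  21   8  34  23   6  14   8  10   5   8  17  16  11
235   4   3   2   2   7   1  11  15  19  25  30  32  42  38  17  14  17   7   5  11  15  17  16  19  18  14
236   1   3   5   2   2   1  13  17  26  34  31  27  37  45  33   9  14   4   5  13  20  22  22  20  24  19
237   1   4   2
[... 909 characters left out ...]
  6   6   6   4   7   4   3   2   7   4   3   3
246   5   2   3   6   5   7   6   4   2   5   4   4   3   2   6   2   4   6   5   4   6   5   5   5   1   4
247   7   5   6   9   8   5   5   5   7   2   1   3   7   7   4   2   8   3   2   4   7   2   0   2   3   5
248   8   8   8   7   8   6   7   6   4   3   2   3   2   3   3   6   8   9  23  18  16   6   3   1   7   1
249   9   8   7   9   7   6   8   5   8   6   4   5   6   3   1   2   3  11  18  21  15  11   4   6   2   3
250   6   7   5   7   6   7   4   4   6   5   6   2   6   4   3   4   2   6  14  11   2   2   2   2   1   6
251   2   8   7   7   9   5   3   1   1   4   3   1   4   3   3   3   3   1   1   5   3   1   3   2   5   6
11.5
```

Run:
```python
from h import *
p=env.snapshot("side")
for Z in (174,155):
  print(Z,[proj(p,[555.5+x,-6+y,Z]).round(1) for x in(-37,37) for y in(-88,88)])
print(env.get_state()['gripper_width'])
c=p["img"]; k=6
cv2.imwrite("pics/c6.png",cv2.resize(c[150:250,240:370],None,fx=k,fy=k,interpolation=cv2.INTER_CUBIC))
```

```text
174 [array([298.4, 233.9]), array([270. , 198.7]), array([326.3, 226.9]), array([295.3, 193.1])]
155 [array([298.2, 240.4]), array([270.1, 204.8]), array([325.9, 233.4]), array([295.2, 199.1])]
0.004155335183450897
```

View pics/c6.png

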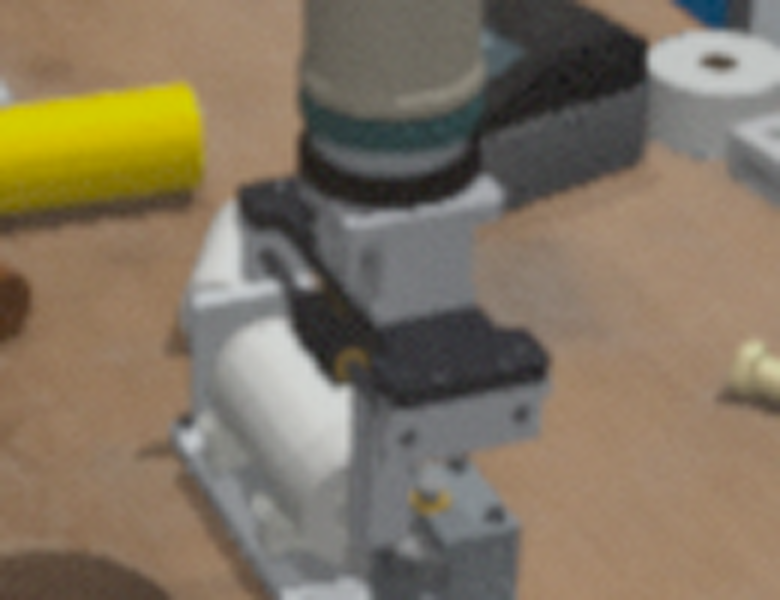

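drive_tool([
  [-1.5,0,0,0],
  [-1.5,0,-1,0],
  [-1.5,0,-2,0],
  [-0.9,0,-2,0],
  [-0.7,0,-2,0],
])

```text
t: 12.05
tool_pos: [563.4, -12.3, 41.6]
tool_rot: [0.021, 1.0, 0.0, 0.0]
contact_force: [0.8, 0.2, -0.1]
gripper_width: 0.007
gripper_force: 0.0
```

drive_tool([
  [0.1,0,0,0],
  [0.2,0,0,0],
  [0.2,0,0,0],
])

```text
t: 12.35
tool_pos: [564.1, -12.2, 42.1]
tool_rot: [0.021, 1.0, -0.0, -0.0]
contact_force: [-1.2, 0.9, -0.4]
gripper_width: 0.007
gripper_force: 0.4
```

drive_tool([
  [0.1,0,0,0],
  [0.2,0,0,0],
  [0.2,0,0,0],
])

```text
t: 12.65
tool_pos: [564.1, -12.3, 42.1]
tool_rot: [0.021, 1.0, -0.0, -0.002]
contact_force: [-4.8, -1.5, 2.8]
gripper_width: 0.007
gripper_force: 2.5
```

drive_tool([
  [0.05,0,0,0],
  [0.1,0,0,0],
  [0.1,0,0,0],
])

```text
t: 12.95
tool_pos: [564.2, -12.2, 42.1]
tool_rot: [0.021, 1.0, -0.0, -0.003]
contact_force: [-6.8, 0.1, 3.9]
gripper_width: 0.003
gripper_force: 3.3
```

drive_tool([
  [0.05,0,0,0],
  [0.1,0,0,0],
  [0.1,0,0,0],
])

```text
t: 13.25
tool_pos: [564.1, -12.2, 42.1]
tool_rot: [0.021, 1.0, -0.0, -0.004]
contact_force: [-8.9, -1.0, 4.7]
gripper_width: 0.009
gripper_force: 4.1
```

drive_tool([
  [-0.84,0,0,0],
  [-0.84,1,-0.4,0],
  [-0.84,2,-0.8,0],
  [-0.84,2,-0.8,0],
])

```text
t: 13.65
tool_pos: [560.0, 9.5, 33.6]
tool_rot: [0.02, 1.0, 0.0, 0.0]
contact_force: [-0.7, 0.2, -0.3]
gripper_width: 0.007
gripper_force: 0.0
```

drive_tool([
  [0.6,0,0,0],
  [1,0,0,0],
  [0.9,-0.8,0,0],
  [0.82,-1.6,0,0],
  [0.8,-2.2,0,0],
])

```text
t: 14.15
tool_pos: [563.9, -12.8, 33.6]
tool_rot: [0.021, 1.0, 0.001, -0.004]
contact_force: [-7.1, 4.0, 3.9]
gripper_width: 0.001
gripper_force: 3.6
```

drive_tool([
  [0,-0.9,0,0],
  [0.05,-1.8,0,0],
])

```text
t: 14.35
tool_pos: [566.5, -31.7, 33.6]
tool_rot: [0.021, 1.0, 0.001, -0.002]
contact_force: [0.1, 0.8, -0.2]
gripper_width: 0.005
gripper_force: 0.0
```

drive_tool([
  [-0.85,0,0,0],
  [-0.85,2,0,0],
  [-0.85,4,0,0],
  [-0.85,4,0,0],
])

```text
t: 14.75
tool_pos: [560.3, 9.4, 34.4]
tool_rot: [0.02, 1.0, 0.0, 0.001]
contact_force: [-0.8, -0.6, -0.2]
gripper_width: 0.006
gripper_force: 0.0
```

```bash
cat > pin.py <<'E'
from h import *
a=cv2.imread("pics/side1.png")
imgs=[a,cv2.imread("pics/side0.png")]+[env.snapshot("side")["img"] for _ in range(2)]
import sys; n=sys.argv[1]; cv2.imwrite(f"pics/side_{n}.png",imgs[-1])
for im in imgs:
    g=cv2.cvtColor(im,cv2.COLOR_BGR2GRAY).astype(int); b=im.astype(int)
    print([ ' '.join('%3d'%x for x in g[221:236,u]) for u in (310,311,312)])
t=env.snapshot("top")["img"]; cv2.imwrite(f"pics/top_{n}.png",t)
for im in (cv2.imread("pics/top1.png"),t):
    g=cv2.cvtColor(im,cv2.COLOR_BGR2GRAY)
    for v in range(160,170): print(v,' '.join('%3d'%x for x in g[v,340:364]))
    print()
print(env.get_state()["t"],env.get_state()["tool_pos"])
E
python3 pin.py r0
```

```text
['121 121 123 123 124 127 134 142 152 154 131  98 101 113 103', '125 123 121 125 124 128 143 151 159 161 141 100  92 115 124', '127 125 122 120 122 122 136 149 158 166 143 109 107 120 135']
['120 119 123 125 125 127 135 141 151 152 129 102  99 110 104', '125 120 120 123 125 127 140 151 158 164 141  98  90 116 125', '124 123 122 119 122 120 137 147 158 164 146 110 104 120 133']
[' 57  94 117 116 120 118 120 116 119 117 105  83  92 105 100', ' 67 100 115 119 117 119 117 119 117 118 107  90  87 107 115', ' 72 101 119 119 116 120 120 117 118 120 115  94  91 112 122']
[' 47  87 112 117 118 121 117 116 117 115 101  84  88 104  99', ' 55  95 120 120 117 119 118 120 120 113 107  89  88 106 115', ' 61  99 118 117 118 118 118 118 117 121 113  96  91 113 123']
160  98 105 118 127 134 136 138 133 135 153 169 170 165 166 171 167 159 158 157 158 162 168 174 193
161 102  82  89 117 136 143 142 132 125 135 150 159 151 147 144 136 130 123 116 116 126 146 169 193
162 113  92  91 128 162 177 175 161 147 142 142 140 137 139 146 142 139 129 114 112 133 162 190 207
163 124 103  91 125 176 208 213 197 186 
[... 986 characters left out ...]
52  69  68  53  43  41  43  52  57  59  56  60  81 112 141 165 176 180 179
164  78  56  34  23  31  50  74  79  67  46  38  42  49  55  50  50  62  90 120 146 165 173 175 174
165  68  45  26  18  33  50  76  89  75  49  37  43  48  52  50  50  72  97 125 147 163 169 171 173
166  58  46  19  21  32  53  80 101  91  57  37  38  45  47  45  62  82 105 128 144 153 154 157 162
167  70  43  22  13  26  48  88 114 108  70  39  39  40  41  52  74  95 108 120 126 122 123 128 137
168  91  53  19  15  22  48  85 115 112  75  48  39  36  38  53  79  93  97 102 103  99  98 101 107
169  90  51  19  21  19  43  75 105 105  78  53  37  36  37  54  71  84  83  86  90  93  93  95  93

14.9 [560.3   7.3  34.4]
```

drive_tool([
  [0.7,-0.2,0,0],
  [1.13,-0.24,0,0],
  [0.95,-0.64,0,0],
  [0.87,-1.04,0,0],
  [0.84,-1.44,0,0],
])

```text
t: 15.4
tool_pos: [564.2, -6.1, 33.6]
tool_rot: [0.021, 1.0, 0.001, -0.004]
contact_force: [-6.0, 2.1, 3.3]
gripper_width: 0.007
gripper_force: 3.1
```

drive_tool([
  [-0.02,-0.5,0,0],
  [-0.04,-1,0,0],
  [-0.03,-1.5,0,0],
  [0,-1.95,0,0],
  [0.14,-2.4,0,0],
])

```text
t: 15.9
tool_pos: [566.4, -30.8, 33.4]
tool_rot: [0.021, 1.0, 0.001, -0.003]
contact_force: [-3.7, 1.1, 0.8]
gripper_width: 0.001
gripper_force: 1.5
```

drive_tool([
  [-0.98,0,0,0],
  [-0.98,1.9,0,0],
  [-0.98,3.84,0,0],
  [-0.98,3.84,0,0],
])

```text
t: 16.3
tool_pos: [560.1, 8.8, 34.4]
tool_rot: [0.02, 1.0, 0.0, 0.001]
contact_force: [-0.0, 0.4, -0.7]
gripper_width: 0.006
gripper_force: 0.0
```

drive_tool([
  [0.7,-0.2,0,0],
  [1.13,-0.24,0,0],
  [0.95,-0.64,0,0],
])

```text
t: 16.6
tool_pos: [564.5, 2.0, 33.7]
tool_rot: [0.021, 1.0, 0.001, -0.005]
contact_force: [-7.0, 3.5, 4.7]
gripper_width: 0.005
gripper_force: 3.6
```

drive_tool([
  [-0.08,-0.4,0,0],
  [-0.11,-0.8,0,0],
  [-0.13,-1.3,0,0],
])

```text
t: 16.9
tool_pos: [564.0, -11.4, 33.6]
tool_rot: [0.021, 1.0, 0.001, -0.004]
contact_force: [-6.5, 3.9, 4.7]
gripper_width: 0.003
gripper_force: 3.6
```

drive_tool([
  [-0.02,-0.5,0,0],
  [-0.01,-1,0,0],
  [0.02,-1.45,0,0],
])

```text
t: 17.2
tool_pos: [564.6, -26.5, 33.5]
tool_rot: [0.021, 1.0, 0.001, -0.004]
contact_force: [-5.1, 1.2, 2.4]
gripper_width: 0.009
gripper_force: 2.1
```

drive_tool([
  [0.14,-0.45,0,0],
])

```text
t: 17.3
tool_pos: [566.7, -31.4, 33.5]
tool_rot: [0.021, 1.0, 0.0, -0.003]
contact_force: [-4.0, 0.5, -1.0]
gripper_width: 0.009
gripper_force: 1.4
```

drive_tool([
  [-0.98,0,0,0],
  [-0.98,1.9,0,0],
  [-0.98,3.84,0,0],
])

```text
t: 17.6
tool_pos: [560.5, 6.8, 34.4]
tool_rot: [0.022, 1.0, -0.0, 0.001]
contact_force: [0.4, -0.1, 0.5]
gripper_width: 0.006
gripper_force: 0.0
```

drive_tool([
  [-4,0,0,0],
  [-8,0,0,0],
  [-10,0,0,0],
  [-10,0,0,0],
])

```text
t: 18.0
tool_pos: [456.9, 7.6, 34.3]
tool_rot: [0.021, 1.0, -0.0, -0.001]
contact_force: [0.6, 0.2, -0.2]
gripper_width: 0.008
gripper_force: 0.0
```

```bash
python3 pin.py r1
```

```text
['121 121 123 123 124 127 134 142 152 154 131  98 101 113 103', '125 123 121 125 124 128 143 151 159 161 141 100  92 115 124', '127 125 122 120 122 122 136 149 158 166 143 109 107 120 135']
['120 119 123 125 125 127 135 141 151 152 129 102  99 110 104', '125 120 120 123 125 127 140 151 158 164 141  98  90 116 125', '124 123 122 119 122 120 137 147 158 164 146 110 104 120 133']
['127 122 126 126 128 129 143 156 153 131  98  91 100 111 107', '124 125 123 125 126 129 151 166 164 139  95  80  96 116 126', '129 128 123 124 123 120 142 166 165 140 101  98 121 137 138']
['124 124 125 127 128 130 141 155 153 132 103  90  94 113 105', '126 124 124 125 124 127 148 167 164 138  97  80  97 118 127', '128 127 123 123 123 123 144 165 166 139 102  94 124 136 139']
160  98 105 118 127 134 136 138 133 135 153 169 170 165 166 171 167 159 158 157 158 162 168 174 193
161 102  82  89 117 136 143 142 132 125 135 150 159 151 147 144 136 130 123 116 116 126 146 169 193
162 113  92  91 128 162 177 175 161 147 142 142 140 137 139 146 142 139 129 114 112 133 162 190 207
163 124 103  91 125 176 208 213 197 186 
[... 987 characters left out ...]
0 209 197 181 163 150 154 168 177 182 180 168 149 125 125 149 180 208 219
164 125 112  91  95 141 198 226 230 217 198 184 187 203 217 221 212 188 152 127 130 145 164 188 199
165 111 104  87  74 105 158 199 221 224 221 217 218 224 226 221 201 165 131 121 121 119 115 125 131
166  80  82  69  59  64  97 139 168 193 206 210 206 206 198 184 152 114  94  99 105 100  87  83  85
167  94  96  90  84  78  79  90 110 130 145 150 151 147 140 127 104  80  70  79  91  89  89  92  93
168 146 143 142 135 131 128 125 121 122 119 115 115 117 120 123 120 104  88  84  86  94  95  99 100
169 178 177 174 174 174 173 172 170 168 161 154 151 156 160 168 163 139 107  95  96  98  98 100  98

18.15 [462.5   7.1  34.9]
```

drive_tool([
  [4,0,0,0],
  [8,0,0,0],
  [9.6,0,0,0],
  [10,0,0,0],
  [10,0,0,0],
])

```text
t: 18.65
tool_pos: [560.8, 7.6, 33.6]
tool_rot: [0.021, 1.0, 0.0, -0.0]
contact_force: [-0.6, -0.4, -1.1]
gripper_width: 0.006
gripper_force: 0.0
```

drive_tool([
  [0.7,-0.2,0,0],
  [1.13,-0.24,0,0],
  [0.95,-0.64,0,0],
  [0.87,-1.04,0,0],
  [0.84,-1.44,0,0],
])

```text
t: 19.15
tool_pos: [564.2, -5.4, 33.6]
tool_rot: [0.021, 1.0, 0.001, -0.003]
contact_force: [-4.6, 2.1, 0.1]
gripper_width: 0.005
gripper_force: 2.1
```

drive_tool([
  [-0.02,-0.5,0,0],
  [-0.04,-1,0,0],
  [-0.03,-1.5,0,0],
  [0,-1.95,0,0],
  [0.14,-2.4,0,0],
])

```text
t: 19.65
tool_pos: [566.1, -30.1, 33.6]
tool_rot: [0.021, 1.0, 0.001, -0.003]
contact_force: [-3.9, 1.3, -0.8]
gripper_width: 0.002
gripper_force: 1.6
```

drive_tool([
  [-0.98,0,0,0],
  [-0.98,1.9,0,0],
  [-0.98,3.84,0,0],
  [-0.98,3.84,0,0],
])

```text
t: 20.05
tool_pos: [560.3, 9.1, 34.8]
tool_rot: [0.02, 1.0, 0.0, 0.001]
contact_force: [0.1, -1.0, 0.3]
gripper_width: 0.007
gripper_force: 0.0
```

drive_tool([
  [0.7,-0.2,0,0],
  [1.13,-0.24,0,0],
  [0.95,-0.64,0,0],
  [0.87,-1.04,0,0],
  [0.84,-1.44,0,0],
])

```text
t: 20.55
tool_pos: [564.3, -6.6, 33.7]
tool_rot: [0.021, 1.0, 0.001, -0.004]
contact_force: [-6.9, 2.7, 3.7]
gripper_width: 0.007
gripper_force: 3.4
```

drive_tool([
  [-0.02,-0.5,0,0],
  [-0.04,-1,0,0],
  [-0.03,-1.5,0,0],
  [0,-1.95,0,0],
  [0.14,-2.4,0,0],
])

```text
t: 21.05
tool_pos: [566.7, -31.4, 33.6]
tool_rot: [0.021, 1.0, 0.0, -0.003]
contact_force: [-5.0, 0.6, -0.5]
gripper_width: 0.004
gripper_force: 1.4
```

drive_tool([
  [-0.98,0,0,0],
  [-0.98,1.9,0,0],
  [-0.98,3.84,0,0],
  [-0.98,3.84,0,0],
])

```text
t: 21.45
tool_pos: [560.3, 8.6, 34.5]
tool_rot: [0.02, 1.0, 0.0, 0.001]
contact_force: [-0.4, 1.5, 0.2]
gripper_width: 0.003
gripper_force: 0.0
```

drive_tool([
  [0.7,-0.2,0,0],
  [1.13,-0.24,0,0],
  [0.95,-0.64,0,0],
  [0.87,-1.04,0,0],
  [0.84,-1.44,0,0],
])

```text
t: 21.95
tool_pos: [564.3, -6.7, 33.7]
tool_rot: [0.021, 1.0, 0.001, -0.004]
contact_force: [-5.6, 3.3, 3.8]
gripper_width: 0.007
gripper_force: 3.4
```

drive_tool([
  [-0.02,-0.5,0,0],
  [-0.04,-1,0,0],
  [-0.03,-1.5,0,0],
  [0,-1.95,0,0],
  [0.14,-2.4,0,0],
])

```text
t: 22.45
tool_pos: [566.8, -31.5, 33.6]
tool_rot: [0.021, 1.0, 0.0, -0.003]
contact_force: [-3.8, -0.2, 0.0]
gripper_width: 0.002
gripper_force: 1.4
```

drive_tool([
  [-0.98,0,0,0],
  [-0.98,1.9,0,0],
  [-0.98,3.84,0,0],
  [-0.98,3.84,0,0],
])

```text
t: 22.85
tool_pos: [560.3, 8.5, 34.5]
tool_rot: [0.02, 1.0, 0.0, 0.001]
contact_force: [-0.2, -0.3, -0.0]
gripper_width: 0.006
gripper_force: 0.0
```

drive_tool([
  [-4,0,0,0],
  [-8,0,0,0],
  [-10,0,0,0],
  [-10,0,0,0],
])

```text
t: 23.25
tool_pos: [456.8, 7.1, 34.2]
tool_rot: [0.021, 1.0, -0.0, -0.001]
contact_force: [0.1, 0.3, -0.4]
gripper_width: 0.001
gripper_force: 0.0
```

```bash
python3 pin.py r2 | grep -v "^16[0-1]"
```

```text
['121 121 123 123 124 127 134 142 152 154 131  98 101 113 103', '125 123 121 125 124 128 143 151 159 161 141 100  92 115 124', '127 125 122 120 122 122 136 149 158 166 143 109 107 120 135']
['120 119 123 125 125 127 135 141 151 152 129 102  99 110 104', '125 120 120 123 125 127 140 151 158 164 141  98  90 116 125', '124 123 122 119 122 120 137 147 158 164 146 110 104 120 133']
['123 124 125 126 129 139 151 144 121 104  95  92  99 114 110', '124 124 122 125 131 152 165 157 123  89  73  78  98 115 126', '127 124 125 124 126 151 168 162 135  95  85  95 121 135 136']
['122 123 124 125 130 140 155 147 122 101  91  92 102 112 105', '127 122 121 127 129 149 167 158 126  90  78  78  94 118 124', '129 125 122 122 127 151 168 162 133  99  85  95 124 133 136']
162 113  92  91 128 162 177 175 161 147 142 142 140 137 139 146 142 139 129 114 112 133 162 190 207
163 124 103  91 125 176 208 213 197 186 176 162 145 134 152 175 181 173 153 128 127 148 181 209 216
164 127 111  92 106 158 199 219 223 220 214 198 176 163 178 202 210 194 158 129 130 143 163 187 196
165 107 105  90  79 108 152 187 212 225 
[... 586 characters left out ...]
08 214 197 171 154 147 147 157 168 177 179 170 147 120 122 152 181 209 219
164 125 113  93 110 161 200 222 218 198 169 156 160 179 204 215 211 190 155 126 127 144 167 188 199
165 109 107  90  84 116 155 192 210 209 196 182 186 204 219 221 207 177 141 121 122 120 117 128 132
166  78  77  69  62  70 100 136 169 188 195 196 197 200 194 179 158 126 103 102 106  99  86  80  84
167  93  94  92  84  80  84  94 114 133 151 156 154 148 138 121 102  80  71  80  88  91  89  90  93
168 148 145 140 136 131 127 126 123 124 123 123 121 117 119 122 118 105  88  84  88  91  96  98  99
169 178 177 173 172 172 174 173 172 166 157 152 151 153 160 168 164 138 109  94  94  97  97  98 102

23.4 [462.4   6.9  34.8]
```

Run:
```python
from h import *
s=env.snapshot("side");t=env.snapshot("top")
print([proj(s,[594.3,-13,z])[1].round(2) for z in(100,106,111,116,121)], proj(t,[594.3,-13,87]))
im={k:cv2.GaussianBlur(cv2.cvtColor(cv2.imread(f"pics/{k}.png"),cv2.COLOR_BGR2GRAY).astype(np.float32),(0,0),.5) for k in("top0","top1","top_r1","top_r2")}
g=np.array([[.999,.04],[-.04,.999]])
W=np.array([594.3,-13.])
print("deg ",np.arange(-80,81,10))
for r in(12,15,18,20):
  for k,i in im.items():
    row=[]
    for th in np.radians(np.arange(-80,81,10)):
        q=proj(t,[*(W+g@[-r*np.cos(th),-r*np.sin(th)]),87]); row.append(int(cv2.getRectSubPix(i,(1,1),(float(q[0]),float(q[1])))[0,0]))
    print(r,k,' '.join('%3d'%x for x in row))
# pin registration: column-averaged profiles, shift
prof=lambda n: cv2.cvtColor(cv2.imread(f"pics/{n}.png"),cv2.COLOR_BGR2GRAY)[216:240,309:314].mean(1)
for n in("side0","side_r1","side_r2"): print(n,prof(n))
```

```text
[np.float64(234.13), np.float64(232.25), np.float64(230.67), np.float64(229.08), np.float64(227.49)] [351.4 158.9]
deg  [-80 -70 -60 -50 -40 -30 -20 -10   0  10  20  30  40  50  60  70  80]
12 top0 152 138 140 153 169 181 185 182 171 163 169 177 171 154 140 136 158
12 top1 152 138 141 154 170 181 186 182 171 163 169 176 172 154 140 137 157
12 top_r1 147 125 124 145 164 171 175 179 188 198 201 192 176 154 138 133 154
12 top_r2 153 139 141 154 160 160 158 158 165 179 189 186 173 153 136 133 154
15 top0 149 144 168 191 205 217 219 219 203 187 187 196 195 171 140 126 145
15 top1 148 143 167 191 205 216 219 219 203 187 187 196 195 171 140 126 146
15 top_r1 145 125 145 183 205 212 209 213 213 217 218 210 196 167 139 126 146
15 top_r2 149 142 168 191 198 193 184 182 189 203 212 208 196 168 137 126 147
18 top0 141 144 181 204 207 205 201 196 181 167 164 167 168 155 132 118 136
18 top1 141 143 180 204 206 205 202 196 182 168 165 167 168 156 133 117 136
18 top_r1 141 129 157 199 213 208 200 192 182 181 181 172 163 150 130 114 136
18 top_r2 141 142 179 205 206 198 189 183 177 177 177 176 173 153 127 114 135
20 top0 132 134 170 189 178 169 162 154 145 139 134 128 129 132 128 120 134
20 top1 132 134 170 189 178 168 162 153 146 140 134 128 128 132 129 120 134
20 top_r1 132 122 146 184 187 172 161 150 146 143 139 129 125 130 127 116 134
20 top_r2 132 132 170 190 182 170 160 154 148 141 135 133 134 133 124 115 134
side0 [126.4 126.4 126.4 125.6 123.8 123.8 122.2 122.8 123.  124.  124.2 134.2
 143.6 152.6 155.6 138.2 113.6 108.8 115.6 116.  111.2 105.   96.6  97.4]
side_r1 [129.4 128.6 128.2 126.6 126.2 125.8 125.8 124.6 125.2 125.8 127.  141.2
 156.  155.8 135.2 112.  103.4 113.2 121.8 118.6 115.  107.  100.2 101.2]
side_r2 [129.2 130.  127.8 127.8 127.  126.2 124.6 123.  125.2 128.4 142.2 156.
 150.2 129.6 109.2 101.6 104.8 114.8 120.2 117.8 112.2 106.6  99.  100.6]
```

drive_tool([
  [4,0,0,0],
  [8,0,0,0],
  [9.6,0,0,0],
  [10,0,0,0],
  [10,0,0,0],
])

```text
t: 24.0
tool_pos: [560.2, 7.7, 33.5]
tool_rot: [0.021, 1.0, 0.0, -0.001]
contact_force: [-0.3, 0.5, -0.2]
gripper_width: 0.005
gripper_force: 0.0
```

drive_tool([
  [0.7,-0.2,0,0],
  [1.13,-0.24,0,0],
  [0.95,-0.64,0,0],
  [0.87,-1.04,0,0],
  [0.84,-1.44,0,0],
])

```text
t: 24.5
tool_pos: [564.3, -5.5, 33.5]
tool_rot: [0.021, 1.0, 0.001, -0.003]
contact_force: [-4.8, 3.5, 0.5]
gripper_width: 0.005
gripper_force: 2.2
```

drive_tool([
  [-0.02,-0.5,0,0],
  [-0.04,-1,0,0],
  [-0.03,-1.5,0,0],
  [0,-1.95,0,0],
  [0.14,-2.4,0,0],
])

```text
t: 25.0
tool_pos: [566.1, -30.2, 33.6]
tool_rot: [0.021, 1.0, 0.001, -0.003]
contact_force: [-3.8, 1.6, -0.0]
gripper_width: 0.006
gripper_force: 1.6
```

drive_tool([
  [-0.98,0,0,0],
  [-0.98,1.9,0,0],
  [-0.98,3.84,0,0],
  [-0.98,3.84,0,0],
])

```text
t: 25.4
tool_pos: [560.4, 9.0, 34.8]
tool_rot: [0.02, 1.0, 0.0, 0.001]
contact_force: [-0.7, -0.4, -0.2]
gripper_width: 0.004
gripper_force: 0.0
```

drive_tool([
  [0.7,-0.2,0,0],
  [1.13,-0.24,0,0],
  [0.95,-0.64,0,0],
  [0.87,-1.04,0,0],
  [0.84,-1.44,0,0],
])

```text
t: 25.9
tool_pos: [564.3, -6.6, 33.8]
tool_rot: [0.021, 1.0, 0.001, -0.004]
contact_force: [-6.9, 2.6, 3.7]
gripper_width: 0.002
gripper_force: 3.4
```

drive_tool([
  [-0.02,-0.5,0,0],
  [-0.04,-1,0,0],
  [-0.03,-1.5,0,0],
  [0,-1.95,0,0],
  [0.14,-2.4,0,0],
])

```text
t: 26.4
tool_pos: [566.7, -31.4, 33.6]
tool_rot: [0.021, 1.0, 0.0, -0.003]
contact_force: [-4.1, 1.2, -0.2]
gripper_width: 0.002
gripper_force: 1.4
```

drive_tool([
  [-0.98,0,0,0],
  [-0.98,1.9,0,0],
  [-0.98,3.84,0,0],
  [-0.98,3.84,0,0],
])

```text
t: 26.8
tool_pos: [560.3, 8.6, 34.5]
tool_rot: [0.02, 1.0, 0.0, 0.001]
contact_force: [-0.5, 0.5, 0.5]
gripper_width: 0.005
gripper_force: 0.0
```

drive_tool([
  [-4,0,0,0],
  [-8,0,0,0],
  [-10,0,0,0],
  [-10,0,0,0],
])

```text
t: 27.2
tool_pos: [456.8, 7.1, 34.2]
tool_rot: [0.021, 1.0, -0.0, -0.001]
contact_force: [0.7, -0.3, -0.4]
gripper_width: 0.004
gripper_force: 0.0
```

```bash
cat > groove.py <<'E'
from h import *
import sys
n=sys.argv[1]
s=env.snapshot("side");t=env.snapshot("top")
cv2.imwrite(f"pics/top_{n}.png",t["img"]);cv2.imwrite(f"pics/side_{n}.png",s["img"])
ks=["top0","top_r1","top_r2"]+sys.argv[2:]+["top_"+n]
im={k:cv2.GaussianBlur(cv2.cvtColor(cv2.imread(f"pics/{k}.png"),cv2.COLOR_BGR2GRAY).astype(np.float32),(0,0),.5) for k in ks}
g=np.array([[.999,.04],[-.04,.999]]);W=np.array([594.3,-13.])
print("deg ",np.arange(-80,81,10))
for r in(12,15,18):
  for k,i in im.items():
    row=[]
    for th in np.radians(np.arange(-80,81,10)):
        q=proj(t,[*(W+g@[-r*np.cos(th),-r*np.sin(th)]),87]); row.append(int(cv2.getRectSubPix(i,(1,1),(float(q[0]),float(q[1])))[0,0]))
    print(r,k.rjust(6),' '.join('%3d'%x for x in row))
for k in("side0","side_r1","side_r2","side_"+n): print(k,cv2.cvtColor(cv2.imread(f"pics/{k}.png"),cv2.COLOR_BGR2GRAY)[222:236,309:314].mean(1))
print(env.get_state()["t"],env.get_state()["tool_pos"])
E
python3 groove.py r3
```

```text
deg  [-80 -70 -60 -50 -40 -30 -20 -10   0  10  20  30  40  50  60  70  80]
12   top0 152 138 140 153 169 181 185 182 171 163 169 177 171 154 140 136 158
12 top_r1 147 125 124 145 164 171 175 179 188 198 201 192 176 154 138 133 154
12 top_r2 153 139 141 154 160 160 158 158 165 179 189 186 173 153 136 133 154
12 top_r3 153 140 144 156 163 163 160 159 166 178 189 187 175 156 140 135 153
15   top0 149 144 168 191 205 217 219 219 203 187 187 196 195 171 140 126 145
15 top_r1 145 125 145 183 205 212 209 213 213 217 218 210 196 167 139 126 146
15 top_r2 149 142 168 191 198 193 184 182 189 203 212 208 196 168 137 126 147
15 top_r3 150 145 171 194 201 195 187 184 189 203 213 210 199 173 143 128 147
18   top0 141 144 181 204 207 205 201 196 181 167 164 167 168 155 132 118 136
18 top_r1 141 129 157 199 213 208 200 192 182 181 181 172 163 150 130 114 136
18 top_r2 141 142 179 205 206 198 189 183 177 177 177 176 173 153 127 114 135
18 top_r3 140 143 181 207 210 201 191 182 176 178 183 179 170 157 132 116 136
side0 [122.2 122.8 123.  124.  124.2 134.2 143.6 152.6 155.6 138.2 113.6 108.8
 115.6 116. ]
side_r1 [125.8 124.6 125.2 125.8 127.  141.2 156.  155.8 135.2 112.  103.4 113.2
 121.8 118.6]
side_r2 [124.6 123.  125.2 128.4 142.2 156.  150.2 129.6 109.2 101.6 104.8 114.8
 120.2 117.8]
side_r3 [125.6 124.6 125.8 139.6 155.4 150.4 130.8 111.8 106.4 107.2 106.2 117.6
 123.  117.4]
27.3 [461.8   6.8  34.9]
```

drive_tool([
  [0,0,5,-8.5],
  [2,-2,10,-17],
  [5,-5,10.6,-25.5],
  [8,-8,10.6,-34],
  [10,-10,10.6,-42.5],
])

```text
t: 27.8
tool_pos: [565.1, -95.6, 141.5]
tool_rot: [0.385, 0.923, 0.0, 0.003]
contact_force: [-0.1, -0.3, -0.5]
gripper_width: 0.007
gripper_force: 0.0
```

drive_tool([
  [1.5,-1.5,0,-8.5],
  [3.1,-3,0,-17],
  [3.1,-3,0,-25.5],
  [3.1,-3,0,-34],
  [3.1,-3,0,-42.5],
])

```text
t: 28.3
tool_pos: [593.4, -123.7, 140.0]
tool_rot: [0.693, 0.721, 0.0, 0.001]
contact_force: [0.1, -0.5, 0.4]
gripper_width: 0.008
gripper_force: 0.0
```

drive_tool([
  [0,0,-3,-5],
  [0,0,-6,-5],
  [0,0,-6,-5],
])

```text
t: 28.6
tool_pos: [589.7, -122.2, 76.3]
tool_rot: [0.722, 0.692, -0.002, -0.003]
contact_force: [0.6, 0.1, -0.9]
gripper_width: 0.006
gripper_force: 0.0
```

Run:
```python
from h import *
s=env.snapshot("side");t=env.snapshot("top");print(env.get_state())
cv2.imwrite("pics/c7.png",np.hstack([cv2.resize(s["img"][200:320,260:400],None,fx=2.85,fy=4,interpolation=cv2.INTER_CUBIC),cv2.resize(t["img"][110:230,320:420],None,fx=4,fy=4,interpolation=cv2.INTER_CUBIC)]))
X=env.get_state()["tool_pos"]
print([((proj(s,X+[x,y,z])-[260,200])*[2.85,4]).round() for z in (0,25) for x in(-12.5,12.5) for y in(-8,8)])
```

```text
{'t': 28.7, 'joints': array([-0.3,  0.4,  1.6, -0. ,  1.2, -0.3]), 'qd': array([-0., -0., -0.,  0., -0., -0.]), 'effort': array([ -0. , -43.3, -20.5,   0.1,   0.1,  -0. ]), 'tool_pos': array([ 592.3, -122.9,   80.1]), 'tool_rot': array([0.7, 0.7, 0. , 0. ]), 'contact_force': array([0.7, 0.5, 0.9]), 'ft_torque': array([-0. ,  0.1, -0. ]), 'gripper_force': 0.0, 'gripper_width': 0.004526846383296246}
[array([191., 272.]), array([182., 256.]), array([217., 262.]), array([208., 247.]), array([193., 239.]), array([184., 224.]), array([219., 229.]), array([210., 214.])]
```

View pics/c7.png

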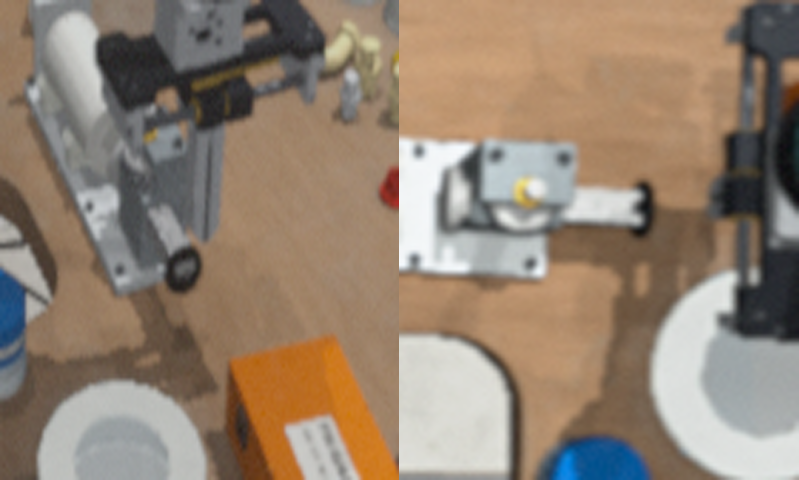

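drive_tool([
  [0,0,-2.5,0],
  [0,0,-4.5,0],
  [0,0,-6.5,0],
  [0,0,-6.5,0],
])

```text
t: 29.1
tool_pos: [590.9, -122.4, 14.6]
tool_rot: [0.722, 0.692, -0.0, -0.001]
contact_force: [-0.7, 0.9, -0.1]
gripper_width: 0.007
gripper_force: 0.0
```

drive_tool([
  [0,0.3,0,0],
  [0,0.6,0,0],
  [0,0.8,0,0],
  [0,0.8,0,0],
])

```text
t: 29.5
tool_pos: [591.6, -114.0, 16.3]
tool_rot: [0.721, 0.692, 0.001, 0.001]
contact_force: [-1.0, -0.4, -0.4]
gripper_width: 0.003
gripper_force: 0.0
```

drive_tool([
  [0,0.1,0,0],
  [0,0.2,0,0],
  [0,0.3,0,0],
  [0,0.4,0,0],
  [0,0.4,0,0],
])

```text
t: 30.0
tool_pos: [590.8, -110.1, 15.1]
tool_rot: [0.722, 0.692, 0.0, -0.0]
contact_force: [0.4, 0.1, -0.0]
gripper_width: 0.004
gripper_force: 0.0
```

drive_tool([
  [0,0.1,0,0],
  [0,0.2,0,0],
  [0,0.3,0,0],
  [0,0.4,0,0],
  [0,0.4,0,0],
])

```text
t: 30.5
tool_pos: [590.9, -106.1, 15.2]
tool_rot: [0.722, 0.692, 0.0, -0.0]
contact_force: [0.0, -0.2, 0.1]
gripper_width: 0.003
gripper_force: 0.0
```

drive_tool([
  [0,0.1,0,0],
  [0,0.2,0,0],
  [0,0.3,0,0],
  [0,0.4,0,0],
  [0,0.4,0,0],
])

```text
t: 31.0
tool_pos: [590.9, -102.5, 15.2]
tool_rot: [0.722, 0.692, -0.0, 0.0]
contact_force: [0.3, -2.2, -0.9]
gripper_width: 0.004
gripper_force: 1.2
```

drive_tool([
  [0,0.1,0,0],
  [0,0.2,0,0],
  [0,0.3,0,0],
  [0,0.4,0,0],
  [0,0.4,0,0],
])

```text
t: 31.5
tool_pos: [591.2, -97.9, 15.2]
tool_rot: [0.722, 0.692, 0.0, 0.0]
contact_force: [1.3, -2.2, -0.9]
gripper_width: 0.008
gripper_force: 0.9
```

drive_tool([
  [0,0.1,0,0],
  [0,0.2,0,0],
  [0,0.3,0,0],
  [0,0.3,0,0],
])

```text
t: 31.9
tool_pos: [591.1, -95.0, 15.3]
tool_rot: [0.722, 0.692, 0.0, 0.0]
contact_force: [1.5, -2.5, -0.2]
gripper_width: 0.005
gripper_force: 0.9
```

drive_tool([
  [0,0.2,0,0],
  [0,0.4,0,0],
  [0,0.6,0,0],
  [0,0.8,0,0],
  [0.04,1,0,0],
])

```text
t: 32.4
tool_pos: [591.2, -85.0, 15.3]
tool_rot: [0.722, 0.692, 0.0, 0.0]
contact_force: [0.4, -2.7, 1.1]
gripper_width: 0.006
gripper_force: 1.3
```

drive_tool([
  [0,0.2,0,0],
  [0,0.4,0,0],
  [0,0.6,0,0],
  [0,0.8,0,0],
  [0.04,1,0,0],
])

```text
t: 32.9
tool_pos: [591.6, -75.1, 15.3]
tool_rot: [0.722, 0.692, 0.0, 0.0]
contact_force: [1.0, -3.0, 1.4]
gripper_width: 0.004
gripper_force: 1.3
```

drive_tool([
  [0,0.15,0,0],
  [0,0.3,0,0],
  [0,0.45,0,0],
  [0,0.6,0,0],
  [0,0.7,0,0],
])

```text
t: 33.4
tool_pos: [591.9, -68.2, 15.3]
tool_rot: [0.722, 0.692, 0.0, 0.0]
contact_force: [1.6, -3.4, 1.0]
gripper_width: 0.008
gripper_force: 1.9
```

drive_tool([
  [0,0.06,0,0],
  [0,0.12,0,0],
  [0,0.18,0,0],
  [0,0.24,0,0],
  [0,0.3,0,0],
])

```text
t: 33.9
tool_pos: [591.9, -65.2, 15.2]
tool_rot: [0.722, 0.692, 0.0, 0.0]
contact_force: [3.1, -3.2, 0.9]
gripper_width: 0.005
gripper_force: 1.9
```

drive_tool([
  [0,0.05,0,0],
  [0,0.1,0,0],
  [0,0.15,0,0],
  [0,0.2,0,0],
  [0,0.2,0,0],
])

```text
t: 34.4
tool_pos: [591.6, -63.0, 15.1]
tool_rot: [0.722, 0.692, 0.0, -0.0]
contact_force: [2.4, -4.1, 0.8]
gripper_width: 0.002
gripper_force: 1.7
```

drive_tool([
  [0,0.05,0,0],
  [0,0.1,0,0],
  [0,0.15,0,0],
  [0,0.2,0,0],
  [0,0.2,0,0],
])

```text
t: 34.9
tool_pos: [591.6, -62.3, 15.1]
tool_rot: [0.721, 0.692, -0.001, 0.001]
contact_force: [1.5, -6.9, 1.5]
gripper_width: 0.003
gripper_force: 3.1
```

drive_tool([
  [0,0.05,0,0],
  [0,0.1,0,0],
  [0,0.15,0,0],
  [0,0.15,0,0],
])

```text
t: 35.3
tool_pos: [591.6, -62.3, 15.2]
tool_rot: [0.721, 0.693, -0.002, 0.002]
contact_force: [2.9, -9.6, -0.0]
gripper_width: 0.004
gripper_force: 4.9
```

drive_tool([
  [0,-0.2,0,0],
  [0,-0.6,0,0],
  [0,-2,0,0],
  [0,-4,0,0],
  [0,-4,2,0],
])

```text
t: 35.8
tool_pos: [588.4, -100.8, 32.5]
tool_rot: [0.722, 0.692, -0.002, -0.003]
contact_force: [-0.1, 0.6, 0.7]
gripper_width: -0.001
gripper_force: 0.0
```

drive_tool([
  [0,0,5,0],
  [0,0,9,0],
  [0,0,12,0],
  [0,0,12,0],
])

```text
t: 36.2
tool_pos: [593.8, -100.4, 159.8]
tool_rot: [0.722, 0.692, 0.002, 0.003]
contact_force: [0.6, -0.2, -0.3]
gripper_width: 0.006
gripper_force: 0.0
```

Run:
```python
from h import *
t=env.snapshot("top"); s=env.snapshot("side"); cv2.imwrite("pics/tf.png",t["img"])
a=cv2.imread("pics/top1.png")
for n,im in(("0",a),("f",t["img"])):
    g=cv2.cvtColor(im,cv2.COLOR_BGR2GRAY)[158:162].mean(0).astype(int); print(n,"anvil/cart",g[255:275],"cart/slide",g[312:342],"pad",g[364:388])
for l in("grease_pot","tape_roll","gauge_block","cartridge_center"):
    for d in env.boxes_of(t,l)[:3]: print(l,round(d["p"],2),world(t,d["position"]))
st=env.get_state(); print(st["t"],st["tool_pos"],st["contact_force"])
```

```text
0 anvil/cart [138 169 198 229 240 240 228 188 185 223 234 233 221 202 218 234 237 238
 238 239] cart/slide [240 240 241 240 240 239 238 240 240 240 239 240 240 240 241 237 213 156
 103  98 150 199 214 210 197 155 107  96 111 127] pad [214 226 227 226 224 222 222 223 224 223 222 222 223 216 191 154 103  54
  42  80 122 142 144 144]
f anvil/cart [145 173 205 233 244 245 234 193 180 223 238 240 241 242 242 242 242 242
 242 242] cart/slide [242 242 243 240 231 217 207 211 226 234 236 236 235 236 235 235 234 232
 234 236 228 204 217 233 228 172 111  94 112 128] pad [ 74  47  75 118 138 143 141 141 141 140 139 139 140 140 141 141 140 143
 148 149 149 149 150 149]
grease_pot 0.67 [421.1 -59.2  56. ]
tape_roll 0.57 [372.8 414.2  17.5]
gauge_block 0.79 [413. 247.  28.]
cartridge_center 0.68 [500.7 380.5  39.3]
cartridge_center 0.67 [645.  321.5  41.2]
cartridge_center 0.6 [599.4 135.8  75.7]
36.5 [590.2 -99.3 153.1] [-0.6  0.4  0.3]
```

```bash
python3 -c "
from bench import env
print(env.sign_off())"
```

```text
the job is handed in; nothing more can be done
None
```

The job is handed in. The lock wheel was rolled between two and three turns anticlockwise, by my estimate from the groove, the pin height and the stroke length. The slide then moved about 41 mm at around 3 N and stopped with the cartridge snug against the anvil (10 N at the end). I saw no sign of the robot touching the cartridge or moving anything else on the bench.

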